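Check a pinned frame for square by its diagonals and true it

TASK

Take the slide rule off the slide case without dragging the case, and with it measure first the frame's diagonal between the far left and the near right corner, then the one between the far right and the near left corner: each time hook the foot against the outside of one corner, slide the cursor until its pointer stands at the outer tip of the opposite corner, and rest there for a moment. Do not shift the frame until both are measured; then, if the diagonals differ, shift the near rail sideways until they are equal and the frame is square. Lay the rule back across the middle of the case, clear of the bench, and leave the case, the wipes tub, the vial and the small jar where they stand.

Things in the scene. Friction and masses are not known exactly. Their poses are not given: they have to be found in the camera images.
- rule: Loose slide rule, about 0.19 kg with its cursor: slotted steel beam 224 mm long, 16 mm wide, 6 mm thick. Origin: on the beam's underside near its middle; x runs along the beam to the foot, z up. When measuring, the beam lies on or just above the frame's top edge. At the start it lies flat across the case's lid, foot pointing away from the robot.
- rule_pin (a point): centre, at the beam's underside, of the foot's inner pin, 5 mm in diameter, hanging 18 mm below the beam, 26 mm from the hook point towards the tail. Hook blade and pin straddle a frame corner with about 4 to 6 mm of play along the diagonal
- rule_tail (a point): middle of the tail leg, 24 mm wide, 5 mm thick, hanging 18 mm below the beam, level with its underside, 218.5 mm from the hook point; it stays outside the frame when measuring
- rule_hook (a point): point on the inner face of the foot's blade (24 mm wide, 5 mm thick, hanging 18 mm below the beam), on the beam's centre line, level with the beam's underside, 105 mm from the rule's origin; the outer tip of a frame corner bears here when the foot is hooked
- rule_pointer (a point): tip of the cursor's brass pointer, on the centre line, given level with the beam's underside; seen from above it shows in the beam's slot. It lies 30 mm from the grip's centre, on the side away from the foot
- cursor_grip (a point): centre of the cursor's black upright grip block, 28 mm long along the beam, 20 mm wide across it; 25 mm above the beam's underside, the top 38.5 mm above it. At joint value 0 it is 25 mm from the rule's origin towards the foot. Held here the whole rule can be lifted and carried level; the beam below is narrower, so fingers may reach down past the block
- cursor (a joint): cursor along the beam, m, 0 to 0.075, growing away from the foot; hook to pointer = 110 mm + this. Takes about 2 N to slide and stays where left. To lengthen, hook the blade outside a corner and pull the cursor away from it; to shorten, push the cursor towards the foot while the pin bears on the inside of the corner
- case: black slide case, loose, 0.35 kg, 85 x 165 x 30 mm (x, y, z), lid shut; origin at the centre of its underside, z up, top at 30 mm
- corner_far_left (a point): outer corner of the pinned frame, at the top edge (34 mm above the bench): left end of the fixed far rail
- frame: Frame of four metal bars pinned at the corners, 100 mm deep, 120 mm wide outside when square; rails 10 mm thick, 34 mm high; side bars 8 mm thick, 31 mm high; the far rail is screwed to the bench. Origin: centre of the frame when square, at bench level; x from near rail to far rail, y to the left along the rails
- corner_far_right (a point): outer corner of the pinned frame, at the top edge (34 mm above the bench): right end of the fixed far rail
- corner_near_left (a point): outer corner of the pinned frame, at the top edge (34 mm above the bench): left end of the moving near rail
- corner_near_right (a point): outer corner of the pinned frame, at the top edge (34 mm above the bench): right end of the moving near rail
- near_rail_mid (a point): middle of the moving near rail (10 mm thick, 120 mm long, top at 34 mm), 18 mm above the bench; x is the frame's x, y runs along the rail to the left. The rail stays parallel to the far rail on an arc of 90 mm radius, nearly straight along its own length. Grip it across its thickness or push an end; it takes about 6 N and stays where left
- rack (a joint): lean of the frame, rad: 0 is square, positive when the near rail stands too far left (far right to near left diagonal the longer); near rail sideways offset = 90 mm x sin of it. Starts between -0.17 and 0.17, so that now and then it is square already
- wipes: tub of wipes, 68 mm across, 134 mm high, bystander beyond the frame on the right; origin at the centre of its underside
- vial: small glass vial with white cap, 25 mm across, 52 mm high, bystander beyond the frame; origin at the centre of its underside
- canister: small white screw-cap jar, 31 mm across, 40 mm high, bystander beyond the frame on the left; origin at the centre of its underside
Things that resemble listed ones, but are neither listed nor needed, are in the scene too. What is shaped like the frame but pink is not meant.

How it is judged (in metres and radians):
On the way, in this order (a step that is already met when the one before it is completed fails the run):
1. the rule spans the far left to near right diagonal: hook within 6 mm of one corner and pointer within 5 mm of the other, frame not yet shifted (((horizontal distance between rule_hook and corner_far_left below 0.006 m and distance between rule_hook and corner_far_left below 0.011 m and horizontal distance between rule_pointer and corner_near_right below 0.005 m and distance between rule_pointer and corner_near_right below 0.011 m) or (horizontal distance between rule_hook and corner_near_right below 0.006 m and distance between rule_hook and corner_near_right below 0.011 m and horizontal distance between rule_pointer and corner_far_left below 0.005 m and distance between rule_pointer and corner_far_left below 0.011 m)) and distance of near_rail_mid from where it was at the start of the episode below 0.006 m), for 0.2 s.
2. the rule spans the far right to near left diagonal in the same way, frame not yet shifted (((horizontal distance between rule_hook and corner_far_right below 0.006 m and distance between rule_hook and corner_far_right below 0.011 m and horizontal distance between rule_pointer and corner_near_left below 0.005 m and distance between rule_pointer and corner_near_left below 0.011 m) or (horizontal distance between rule_hook and corner_near_left below 0.006 m and distance between rule_hook and corner_near_left below 0.011 m and horizontal distance between rule_pointer and corner_far_right below 0.005 m and distance between rule_pointer and corner_far_right below 0.011 m)) and distance of near_rail_mid from where it was at the start of the episode below 0.006 m), for 0.2 s.
At the end, for the whole second after the job is handed in: The frame is square within 0.03 rad (diagonals equal within about 4 mm); the rule lies flat and still on the slide case's lid, its middle within 60 mm of the case's middle (value of joint rack between -0.03 and 0.03 rad and horizontal distance between rule and case below 0.06 m and z of rule in the frame of case between 0.026 and 0.034 m and angle between rule's own z axis and vertical below 0.1 rad and contact force between rule and case above 0.3 N and linear speed of rule below 0.01 m/s); the robot touches nothing.
It fails at once if the slide case dragged more than 25 mm (distance of case from where it was at the start of the episode above 0.025 m).
It fails at once if a bystander (wipes tub, vial, jar) shifted more than 25 mm or tipped (distance of any of wipes, vial, canister from where it was at the start of the episode above 0.025 m or angle between any of wipes, vial, canister's own z axis and vertical above 0.5 rad).
It also fails if it takes over 61 s, if anything falls off the work surface, if the arm or the gripper's body presses on something with over 40 N, if the wrist force passes 120 N, or if a joint passes its speed limit or range.

ROBOT

A 7-joint arm with a two-finger parallel gripper is mounted at the origin on a cart in front of the work surface, level with it; the furniture and walls round the work are solid. World frame = base frame: x ahead of the robot, y to its left, z up, the work surface at z = 0. Lengths are in mm, angles in rad, forces in N, time in s.
With the tool pointing down it reaches from about 350 to 900 mm from the base axis. Payload 7.2 kg.
Tool frame: the origin (TCP) lies at the very end of the fingers, on their centre line; the grasp point (between the pads) lies 19 mm behind it; z points along the fingers, x is the direction in which the jaws open and shut, and the axes are right-handed (so a half turn about z gives the same grasp; the last joint's range is limited). The gripper opens to 85 mm and grips with 20 to 120 N. Pads are 22 mm wide; open, the fingers measure 114 mm over their backs; the gripper's body (76 mm by 85 mm) begins 54 mm behind the grasp point. The pads swing forward as they close: fully open they stand 13 mm farther back than shut.
Start: joints at [-0.068, 0.411, -0.013, 1.596, 0.006, 1.134, -0.082], TCP at [625.003, -0.011, 231.297] pointing down, gripper open.
Joint ranges: [-2.95, 2.95], [-0.29, 1.99], [-1.47, 1.44], [0.14, 2.54], [-1.03, 4.17], [0.13, 1.85], [-2.86, 2.86]. Speed limits (rad/s): [2.39, 2.39, 3.01, 3.01, 3.14, 3.14, 3.14].

INTERFACE

Orientations are given as a unit quaternion [x, y, z, w].
In Python, from bench import r gives the robot as it stands. The module is installed in compiled form; this text tells all that it offers.
- The arm moves only by the shell command python3 -m jog 'ROWS' [FORCE]. ROWS is JSON, one flat list of numbers, 7 for each row, row after row: the opening, from 0 (shut) to 1 (fully open), then the shift along the tool's x, y, z each as a share of 40 mm, from -1 to 1, then the turn, a rotation vector about the tool's x, y, z each as a share of 90 degrees, from -1 to 1. A call has 1 to 20 rows; each row shifts and turns the pose as measured when the row begins, along the tool's axes as they then stand; what a row does not reach is not made up. A row lasts 1/10 s, in which the tool goes at most 50 mm and 8.59 degrees, less where a joint would pass 70% of its speed; a pose out of reach is approached as far as the arm can. A call with a number of a shift or a turn outside -1 to 1 is refused whole. A call with a gripper value outside its range is refused whole. The fingers move at their own pace and stop on an object; FORCE is the grip in N (left out, the last holds). Time passes only in rows, so rows that do not move let the fingers close. It gives the time, the measured TCP pose, the force and the opening at its end, in the units of the state.
- r.observe(): the state, without advancing time (a new reading comes with each control period).
- r.get_image(name): name is "scene" or "side" or "wrist"; returns the picture (384x512x3 uint8, blue, green, red); there is no depth.
- r.get_calibration(name): a dict with "fx", "fy", "cx", "cy" (pixels), "rvec" (rotation vector, rad) and "tvec" (3), from world to camera coordinates, as OpenCV has them; the wrist camera has in their place "hand_eye" (4x4, takes a point from camera to tool coordinates, whose origin is the TCP and whose axes are the tool frame's). Camera axes: x right, y down, z forward; pixel columns grow to the right and rows downward; lengths in mm; the calibration is good to about 2 mm. A picture is of the moment at which its call begins: read the wrist's pose just before it. get_calibration takes no time and is no camera call.
- r.finish_job(): hands the job in, once; it reports no verdict.
Trained networks look in the newest picture that a camera, given by its name, has taken for a name from the list of things; names that differ only in an ending like _2 or _b are one class to them, and where a whole thing is asked for, a point or a joint stands for the part that bears it (a point fixed in the world has none). Each returns a list of dicts, best first, with "p" (0 to 1); they miss things now and then, are a little off and sometimes report something else, mostly with a low value. They report only what shows in the picture. A call takes as long as a camera call. They do not tell look-alikes from the thing itself.
- r.trace(camera, label): "region" (384x512 bool, what is visible of it) and "at" ([row, column] in pixels, amid what is visible of it).
The state is a dict: "time": time; "q": joint angles; "dq": joint speeds; "joint_torque": joint torques, N m; "tool_pos": TCP position; "tcp_rot": TCP orientation; "wrist_force": force on the tool from outside, world axes, zero at the start; "wrist_torque": the same for the moment, N m; "grip_width": opening from 0.0 (shut) to 1.0 (fully open).
Only numpy, scipy, OpenCV 4.12 (cv2) and the standard library are available. Lean on these libraries where they do the work, as an engineer would, in place of code of your own. Each camera call takes 0.05 s, during which the arm holds its last target. There are 200 camera calls.

## Working session

There is one attempt and no reset: what is moved stays moved. The work goes in short steps, Python scripts to look and compute and a shell command to move; the robot and the scene stay as the last step left them, time stands still between calls to the robot, and variables do not carry over. Pictures are saved under pics/ and viewed, about 8 in all and at most 12, crops included, and the job is handed in when it is done.

```bash
mkdir -p pics; cat > h.py <<'E'
import numpy as np, cv2
from bench import r
from scipy.spatial.transform import Rotation as R
def cam(n):
    c=r.get_calibration(n); K=np.array([[c['fx'],0,c['cx']],[0,c['fy'],c['cy']],[0,0,1.]])
    if 'hand_eye' in c:
        s=r.observe(); T=np.eye(4); T[:3,:3]=R.from_quat(s['tcp_rot']).as_matrix(); T[:3,3]=s['tool_pos']
        M=np.linalg.inv(T@np.array(c['hand_eye']))
    else:
        M=np.eye(4); M[:3,:3]=cv2.Rodrigues(np.array(c['rvec'],float))[0]; M[:3,3]=np.ravel(c['tvec'])
    return K,M
def proj(P,K,M):
    q=(np.atleast_2d(P)@M[:3,:3].T+M[:3,3])@K.T; return q[:,:2]/q[:,2:]
def onz(uv,z,K,M):  # pixel (col,row) -> world at height z
    Mi=np.linalg.inv(M); d=(np.column_stack([np.atleast_2d(uv),np.ones(len(np.atleast_2d(uv)))])@np.linalg.inv(K).T)@Mi[:3,:3].T
    o=Mi[:3,3]; return o+d*((z-o[2])/d[:,2])[:,None]
def snap(n,f):
    k=cam(n); im=r.get_image(n); cv2.imwrite(f,im); return im,k
def tri(u1,k1,u2,k2):
    P=[k[0]@k[1][:3] for k in(k1,k2)]
    X=cv2.triangulatePoints(P[0],P[1],np.array(u1,float),np.array(u2,float)); return (X[:3]/X[3]).ravel()
E
python3 - <<'E'
from h import *
s=r.observe();print(s['time'],s['tool_pos'],s['tcp_rot'],s['wrist_force'])
ims=[]
for n in('scene','side','wrist'):
    im,k=snap(n,f'pics/{n}0.png'); ims.append(im)
    Mi=np.linalg.inv(k[1]);print(n,'cam at',Mi[:3,3].round(),'dir',Mi[:3,2].round(2),'f',k[0][0,0])
    for l in('rule','case','frame','corner_far_left','corner_far_right','corner_near_left','corner_near_right','cursor_grip','rule_hook','rule_pointer','rule_tail','wipes','vial','canister'):
        try:
            for d in r.trace(n,l)[:2]:
                row,c=d['at']; print(' ',l,round(d['p'],2),'rc',round(row),round(c),'n',int(d['region'].sum()),'xy@34',onz([c,row],34,*k)[0][:2].round(1))
        except Exception as e: print(l,e)
cv2.imwrite('pics/a.png',np.hstack(ims[:2])[:, :])
E
```

```text
0.0 [ 6.24485201e+02 -3.19010037e-02  2.30434637e+02] [ 9.99999654e-01  3.57628760e-06 -8.30024288e-04  4.66209882e-05] [ 0.05989764 -0.08487316  0.72232772]
scene cam at [ -388. -1052.   747.] dir [ 0.64  0.61 -0.46] f 447.5048448930239
  rule 0.73 rc 180 162 n 285 xy@34 [461.7 248.4]
  rule 0.73 rc 217 235 n 326 xy@34 [ 450.3 -152.9]
  case 0.61 rc 185 168 n 545 xy@34 [446.7 192.6]
  frame 0.97 rc 207 241 n 787 xy@34 [ 508.3 -124.8]
  frame 0.84 rc 275 392 n 1191 xy@34 [ 512.5 -665.1]
  corner_far_left 0.9 rc 276 391 n 1283 xy@34 [ 505.4 -666.4]
  corner_far_left 0.82 rc 215 240 n 789 xy@34 [ 467.8 -157.3]
  corner_far_right 0.98 rc 273 394 n 1255 xy@34 [ 521.  -664.5]
  corner_far_right 0.84 rc 208 243 n 799 xy@34 [ 509.9 -131.6]
  corner_near_left 0.88 rc 216 233 n 306 xy@34 [ 448.  -146.5]
  corner_near_left 0.6 rc 173 166 n 77 xy@34 [507.4 287.3]
  corner_near_right 0.81 rc 277 388 n 599 xy@34 [ 499.6 -661.2]
  corner_near_right 0.53 rc 217 233 n 235 xy@34 [ 446.9 -149.1]
  cursor_grip 0.65 rc 214 236 n 765 xy@34 [ 467.6 -139.7]
  cursor_grip 0.49 rc 171 165 n 93 xy@34 [518.6 3
[... 1765 characters left out ...]
c 238 193 n 4231 xy@34 [552.7 -95. ]
  frame 0.68 rc 4 111 n 656 xy@34 [488.5 157.1]
  corner_far_left 0.98 rc 237 194 n 3996 xy@34 [554.5 -93.5]
  corner_far_left 0.36 rc 236 128 n 915 xy@34 [472.9 -92.5]
  corner_far_right 0.67 rc 234 194 n 4196 xy@34 [554.  -90.3]
  corner_near_left 0.69 rc 236 129 n 856 xy@34 [474.6 -91.7]
  corner_near_right 0.73 rc 236 126 n 960 xy@34 [470.9 -92.2]
  cursor_grip 0.74 rc 234 190 n 4120 xy@34 [550.  -89.1]
  wipes 0.88 rc 337 323 n 1753 xy@34 [ 723.4 -248.1]
  wipes 0.41 rc 235 128 n 942 xy@34 [473.6 -91.3]
  vial 0.8 rc 187 366 n 722 xy@34 [757.3 -29.1]
  vial 0.64 rc 238 131 n 948 xy@34 [476.4 -95.2]
  canister 0.86 rc 104 362 n 933 xy@34 [742.1  64.2]
```

View pics/scene0.png

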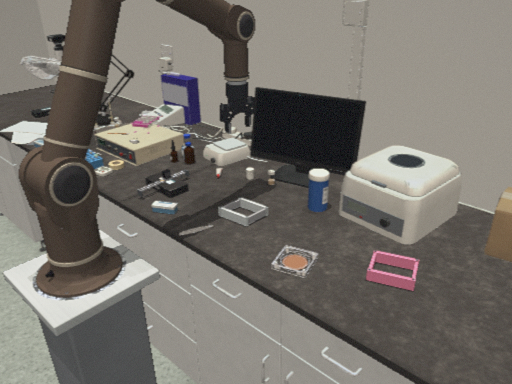

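View pics/wrist0.png

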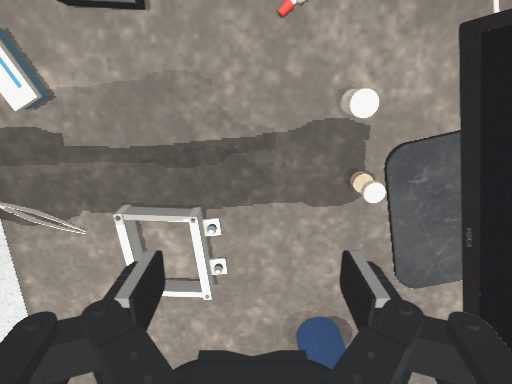

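The scene picture shows the case with the rule at about (168,185) px, the frame at (242,211), and the pink decoy at (392,270). In the wrist picture the frame spans columns 118–212 and rows 208–298, partly hidden by a finger. The case edge is at the top left.

Next I'll look at the frame from closer up.

```bash
python3 -m jog '[1,-0.6,0.6,0,0,0,0, 1,-0.6,0.6,0,0,0,0, 1,-0.6,0.6,0,0,0,0, 1,-0.2,0.6,0,0,0,0, 1,0,0,0,0,0,0]'
python3 - <<'E'
from h import *
im,k=snap('wrist','pics/wrist1.png'); s=r.observe();print(s['time'],s['tool_pos'])
d=r.trace('wrist','frame'); print([(x['p'],x['at'],x['region'].sum()) for x in d])
cv2.imwrite('pics/w1c.png',cv2.resize(im[60:330,90:400],None,fx=2.4,fy=2.2,interpolation=cv2.INTER_CUBIC))
E
python3 -m jog '[1,-0.9,-0.9,0,0,0,0, 1,-0.7,-0.9,0,0,0,0, 1,0,-0.9,0,0,0,0, 1,0,-0.9,0,0,0,0, 1,0,-0.9,0,0,0,0, 1,0,-0.9,0,0,0,0, 1,0,-0.9,0,0,0,0, 1,0,-0.4,0,0,0,0, 1,0,0,0,0,0,0]'
python3 - <<'E'
from h import *
im,k=snap('wrist','pics/wrist2.png'); s=r.observe();print(s['time'],s['tool_pos'])
for l in('rule','case','cursor_grip','rule_hook','rule_tail','rule_pointer'):
    print(l,[(round(x['p'],2),x['at'],x['region'].sum(),onz(x['at'][::-1],30,*k)[0].round(1)) for x in r.trace('wrist',l)])
E
```

```text
time: 2.75
tool_pos: [542.5, -97.9, 230.7]
tcp_rot: [1.0, 0.001, 0.0, -0.0]
wrist_force: [0.5, 0.0, -0.1]
grip_width: 1.0
2.8 [543.09480868 -95.80316541 230.69193827]
[(0.75, [175.6, 260.1], np.int64(4480))]
time: 3.75
tool_pos: [476.0, 195.7, 231.4]
tcp_rot: [1.0, 0.01, 0.002, -0.004]
wrist_force: [0.4, -0.1, -1.0]
grip_width: 0.999
3.8 [476.07250782 194.52075362 231.35632861]
rule [(0.84, [121.7, 250.9], np.int64(2723), array([474.6, 242.2,  30. ]))]
case [(0.71, [103.4, 254.5], np.int64(10465), array([478.1, 261.6,  30. ])), (0.71, [119.3, 249.6], np.int64(2942), array([473.1, 244.8,  30. ]))]
cursor_grip [(0.75, [118.9, 255.8], np.int64(755), array([479.9, 245.3,  30. ]))]
rule_hook [(0.77, [119.9, 251.3], np.int64(2596), array([475. , 244.2,  30. ]))]
rule_tail [(0.96, [118.7, 248.9], np.int64(3076), array([472.4, 245.4,  30. ]))]
rule_pointer [(0.81, [121.7, 256.8], np.int64(769), array([481.1, 242.3,  30. ])), (0.16, [341.3, 273.3], np.int64(1474), array([512.1, -59.9,  30. ]))]
```

View pics/w1c.png

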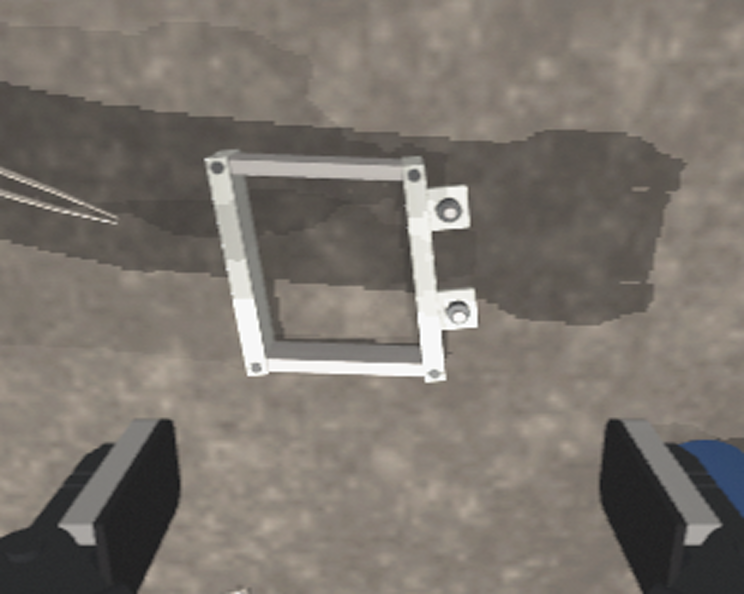

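View pics/wrist2.png

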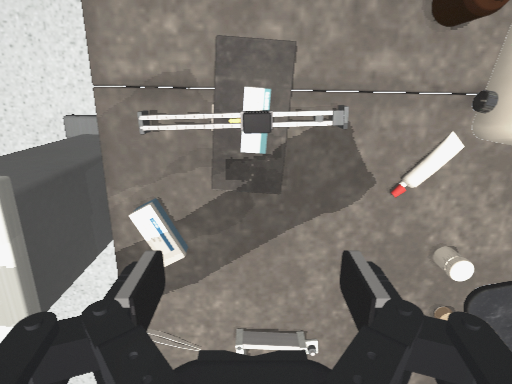

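The crop shows the frame's top outer corners: far left (424,157), far right (445,381), near left (206,158) and near right (248,376). wrist2 shows the rule lying across the case, with the tail at (140,121), the foot at (347,116) and the grip at (257,121).

```bash
python3 - <<'E'
from h import *
def kw(p,q):
    c=r.get_calibration('wrist');K=np.array([[c['fx'],0,c['cx']],[0,c['fy'],c['cy']],[0,0,1.]]);T=np.eye(4);T[:3,:3]=R.from_quat(q).as_matrix();T[:3,3]=p
    return K,np.linalg.inv(T@np.array(c['hand_eye']))
k1=kw([542.8,-96.8,230.7],[1,.0005,0,0])
px=np.array([[424,157],[445,381],[206,158],[248,376]])/[2.4,2.2]+[90,60]
C=onz(px,34,*k1);print(C.round(1))
fl,fr,nl,nr=C[:,:2]
for a,b in((fl,fr),(nl,nr),(fl,nl),(fr,nr),(fl,nr),(fr,nl)): d=a-b;print(np.linalg.norm(d).round(1),np.degrees(np.arctan2(d[1],d[0])).round(1))
k2=kw([476.05,195,231.4],r.observe()['tcp_rot'])
for n,p,z in(('tail',[141,121],36),('foot',[346,116],36),('grip',[257,118],68.5),('gripb',[257,121],68.5)): print(n,onz(p,z,*k2)[0].round(1))
im=cv2.imread('pics/wrist2.png');a=cv2.resize(im[20:200,120:370],None,fx=3.2,fy=3.2,interpolation=cv2.INTER_CUBIC);cv2.imwrite('pics/w2c.png',a)
E
```

```text
[[ 558.9  -61.8   34. ]
 [ 571.7 -185.    34. ]
 [ 459.7  -62.4   34. ]
 [ 471.7 -182.    34. ]]
123.9 95.9
120.2 95.7
99.2 0.4
100.0 -1.7
148.6 54.0
166.0 -47.6
tail [357. 241.  36.]
foot [577.1 248.9  36. ]
grip [481.  248.6  68.5]
gripb [481.  245.8  68.5]
```

View pics/w2c.png

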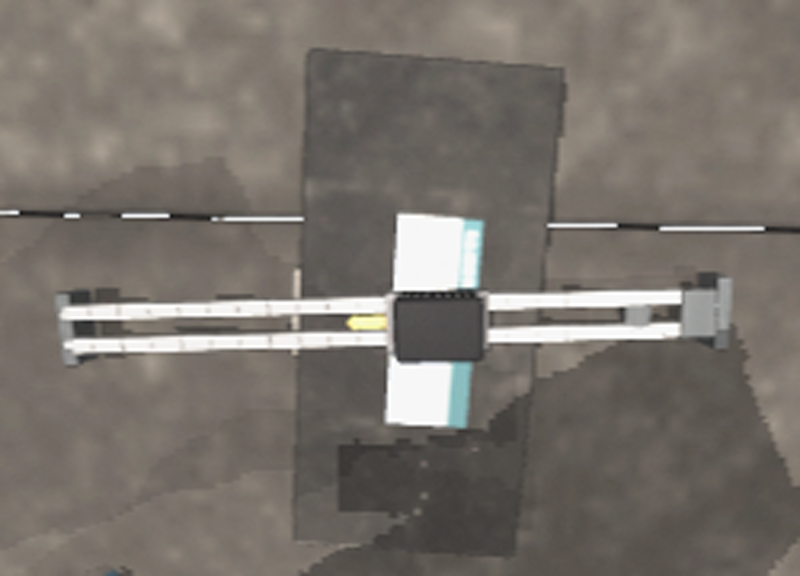

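The crop shows the beam's tail leg at (72,328), foot blade at (725,312), grip centre at (440,328) and pointer tip at (347,323). That puts the cursor at about 14 mm. I'll turn the jaws across the beam with the camera on the foot side.

```bash
python3 - <<'E'
from h import *
from scipy.optimize import least_squares
C=np.array([[558.9,-61.8],[571.7,-185],[459.7,-62.4],[471.7,-182]])
def model(p):
    x,y,a,k=p; o=90*np.sin(k); dx=90*(1-np.cos(k)); L=np.array([[50,60],[50,-60],[-50+dx,60+o],[-50+dx,-60+o]])
    return np.array([x,y])+L@np.array([[np.cos(a),np.sin(a)],[-np.sin(a),np.cos(a)]])
f=least_squares(lambda p:(model(p)-C).ravel(),[515,-122,.1,.1]);print(f.x.round(3),(model(f.x)-C).round(1))
fl,fr,nl,nr=model(f.x);print(model(f.x).round(1))
for a,b in((fl,nr),(fr,nl)): d=a-b;print(np.linalg.norm(d),np.degrees(np.arctan2(d[1],d[0])))
E
python3 -m jog '[0.8,0,0,0.3,0,0,0.094, 0.8,0,0,0.3,0,0,0.094, 0.8,0,0,0.3,0,0,0.094, 0.8,0,0,0.3,0,0,0.094, 0.8,0,0,0.3,0,0,0.094, 0.8,0,0,0.3,0,0,0.094, 0.8,0,0,0.3,0,0,0.094, 0.8,0,0,0.3,0,0,0.094, 0.8,0,0,0.3,0,0,0.094, 0.8,0,0,0.3,0,0,0.094, 0.8,0,0,0.3,0,0,0.02, 0.8,0,0,0,0,0,0]'
cat > pose.py <<'E'
import sys
from h import *
# pose.py X Y Z YAWDEG(beam): print the tool-axis shift (mm) and turn (share of 90deg)
s=r.observe(); Rt=R.from_quat(s['tcp_rot']); p=np.array(s['tool_pos'])
b=-Rt.as_matrix()[:,1]; print('t',round(s['time'],2),'tcp',p.round(1),'beamyaw',np.degrees(np.arctan2(b[1],b[0])).round(2),'F',np.round(s['wrist_force'],1),'grip',round(s['grip_width'],3),'q7',round(s['q'][6],2))
if len(sys.argv)>1:
    X,Y,Z,a=map(float,sys.argv[1:]); a=np.radians(a)
    y=-np.array([np.cos(a),np.sin(a),0]); z=np.array([0,0,-1.]); G=R.from_matrix(np.column_stack([np.cross(y,z),y,z]))
    print('shift/40 (current tool axes)',(Rt.inv().apply(np.array([X,Y,Z])-p)/40).round(3),'in final axes',(G.inv().apply(np.array([X,Y,Z])-p)/40).round(3),'turn/90',(np.degrees((Rt.inv()*G).as_rotvec())/90).round(3))
E
python3 pose.py 481 245 37 2
```

```text
[ 5.15719e+02 -1.28486e+02  1.02000e-01  1.27000e-01] [[ 0.5 -1.9]
 [-0.1  1.9]
 [-0.3 -0.1]
 [-0.1  0.1]]
[[ 559.4  -63.7]
 [ 571.6 -183.1]
 [ 459.4  -62.5]
 [ 471.6 -181.9]]
147.17258472566155 53.41168400650758
164.65554758871687 -47.08426806425518
time: 5.3
tool_pos: [482.2, 178.9, 97.3]
tcp_rot: [0.72, -0.694, 0.001, -0.005]
wrist_force: [-0.1, 1.1, 0.6]
grip_width: 0.799
t 5.3 tcp [482.2 178.9  97.3] beamyaw 2.14 F [-0.1  1.1  0.6] grip 0.799 q7 -1.93
shift/40 (current tool axes) [-1.645 -0.018  1.516] in final axes [-1.652 -0.028  1.508] turn/90 [-0.006  0.003  0.002]
```

```bash
python3 -m jog '[0.8,-0.6,0,0,0,0,0, 0.8,-0.6,0,0,0,0,0, 0.8,-0.45,-0.03,0,0,0,0, 0.7,0,0,0.3,0,0,0, 0.7,0,0,0.4,0,0,0, 0.7,0,0,0.4,0,0,0, 0.7,0,0,0.3,0,0,0, 0.7,0,0,0,0,0,0]' 
python3 pose.py 481 245 37 2
python3 - <<'E'
from h import *
im,k=snap('wrist','pics/wrist3.png')
print([(round(x['p'],2),x['at'],onz(x['at'][::-1],36,*k)[0].round(1)) for l in('cursor_grip','rule_hook') for x in r.trace('wrist',l)])
E
```

```text
time: 6.1
tool_pos: [484.8, 241.7, 41.1]
tcp_rot: [0.72, -0.694, 0.003, -0.006]
wrist_force: [0.3, -0.9, 0.1]
grip_width: 0.703
t 6.1 tcp [484.8 241.7  41.1] beamyaw 2.1 F [ 0.3 -0.9  0.1] grip 0.703 q7 -2.04
shift/40 (current tool axes) [-0.085  0.093  0.101] in final axes [-0.086  0.092  0.102] turn/90 [-0.008  0.003  0.001]
[(0.91, [268.6, 241.9], array([471.7, 246.3,  36. ])), (0.38, [223.2, 238.3], array([498.9, 248.9,  36. ])), (0.69, [222.6, 239.7], array([499.3, 248.2,  36. ])), (0.26, [270.5, 244.9], array([470.5, 244.6,  36. ]))]
```

View pics/wrist3.png

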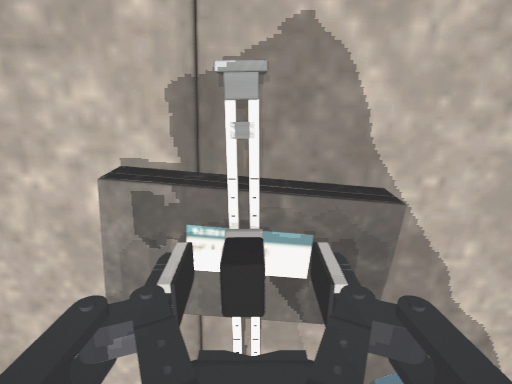

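The foot blade is at (241,64), the pin at (242,130) and the grip at (243,270), about 4 mm left of the jaw centre. I'll centre the jaws and grip.

```bash
python3 -m jog '[0.7,-0.1,0.08,0.12,0,0,0, 0.7,-0.02,0.02,0.02,0,0,0, 0.1,0,0,0,0,0,0, 0.1,0,0,0,0,0,0, 0.1,0,0,0,0,0,0, 0.1,0,0,0,0,0,0, 0.1,0,0,0,0,0,0, 0.1,0,0,0,0,0,0]' 50
python3 -m jog '[0.1,0,0,-0.25,0,0,0, 0.1,0,0,-0.4,0,0,0, 0.1,0,0,-0.4,0,0,0, 0.1,0,0,-0.4,0,0,0, 0.1,0,0,0,0,0,0]'
python3 pose.py
python3 - <<'E'
from h import *
im,k=snap('wrist','pics/wrist4.png')
cv2.imwrite('pics/w4c.png',cv2.resize(im[20:340,140:380],None,fx=2,fy=1.8,interpolation=cv2.INTER_CUBIC))
E
```

```text
time: 7.05
tool_pos: [482.7, 248.4, 39.3]
tcp_rot: [0.72, -0.694, 0.004, -0.01]
wrist_force: [-0.8, -0.1, -0.8]
grip_width: 0.225
time: 7.55
tool_pos: [480.7, 247.2, 100.2]
tcp_rot: [0.72, -0.694, 0.003, -0.008]
wrist_force: [0.1, 0.2, -1.9]
grip_width: 0.226
t 7.55 tcp [480.7 247.2 100.2] beamyaw 2.08 F [ 0.1  0.2 -1.9] grip 0.226 q7 -2.06
```

View pics/w4c.png

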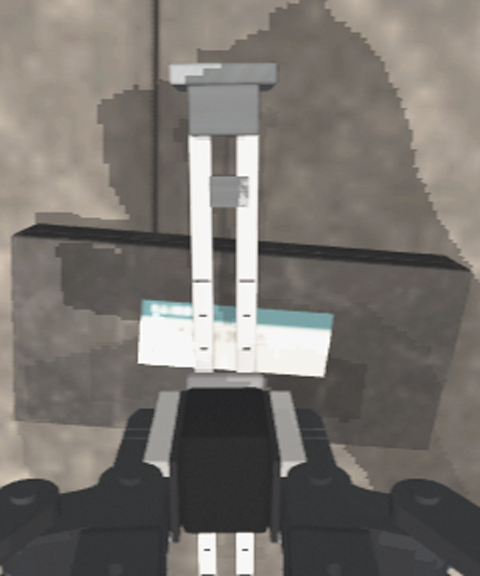

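```bash
python3 - <<'E'
from h import *
c=r.get_calibration('wrist');H=np.array(c['hand_eye']);K,_=cam('wrist')
Mi=np.linalg.inv(H)
for n,p,z in(('blade outer',[223,65],3.3),('blade top inner edge',[223,84],3.3),('plate end',[223,134],3.3),('pin top edge',[229,177],3.3),('pin bottom',[229,206],3.3),('pin mid z8',[229,191],8),('beam left@plate',[190,136],3.3),('beam right',[256,136],3.3),('beamL low',[193,370],3.3),('beamR low',[256,370],3.3)):
    print(n,onz(np.array(p)/[2,1.8]+[140,20],z,K,Mi)[0].round(1))
E
python3 pose.py 490 200 120 20
```

```text
blade outer [  0.3 -95.    3.3]
blade top inner edge [  0.3 -90.7   3.3]
plate end [  0.3 -79.    3.3]
pin top edge [  1.6 -68.5   3.3]
pin bottom [  1.7 -61.    3.3]
pin mid z8 [  1.7 -64.3   8. ]
beam left@plate [ -7.2 -78.6   3.3]
beam right [  7.7 -78.6   3.3]
beamL low [ -7.6 -13.9   3.3]
beamR low [  8.8 -13.9   3.3]
t 7.6 tcp [480.1 246.9  99.1] beamyaw 2.09 F [-0.7 -0.2 -1.4] grip 0.223 q7 -2.06
shift/40 (current tool axes) [ 1.177 -0.212 -0.526] in final axes [ 1.185  0.169 -0.522] turn/90 [-0.01   0.002 -0.199]
```

```bash
python3 -m jog '[0.1,0.3,0,-0.2,-0.005,0.001,0, 0.1,0.6,0,-0.1,-0.005,0.001,0, 0.1,0.7,0,0,0,0,0, 0.1,0.75,0,0,0,0,0, 0.1,0.75,0,0,0,0,0, 0.1,0.75,0,0,0,0,0, 0.1,0.75,0,0,0,0,0, 0.1,0.75,0,0,0,0,0, 0.1,0.75,0,0,0,0,0, 0.1,0.75,0,0,0,0,0, 0.1,0.75,0,0,0,0,0, 0.1,0.6,-0.1,0,0,0,0, 0.1,0.3,-0.1,0,0,0,0, 0.1,0,0,0,0,0,0]'
python3 pose.py 506.7 -134.2 95 53.4
```

```text
time: 9.0
tool_pos: [492.3, -117.4, 107.2]
tcp_rot: [0.718, -0.696, -0.006, 0.007]
wrist_force: [0.1, -0.2, -2.6]
grip_width: 0.223
t 9.0 tcp [ 492.3 -117.4  107.2] beamyaw 1.83 F [ 0.1 -0.2 -2.6] grip 0.223 q7 -1.31
shift/40 (current tool axes) [ 0.431 -0.353  0.298] in final axes [0.54  0.123 0.304] turn/90 [ 0.011  0.005 -0.573]
```

```bash
python3 -m jog '[0.1,0,0,0,0,0,-0.08, 0.1,0,0,0,0,0,-0.08, 0.1,0,0,0,0,0,-0.08, 0.1,0,0,0,0,0,-0.08, 0.1,0,0,0,0,0,-0.08, 0.1,0,0,0,0,0,-0.08, 0.1,0,0,0,0,0,-0.08, 0.1,0,0,0,0,0,0]'
python3 pose.py 506.7 -134.2 78 53.4
python3 - <<'E'
from h import *
c=r.get_calibration('wrist');H=np.array(c['hand_eye']);K,_=cam('wrist');Mi=np.linalg.inv(H)
print('front face y at',onz([256,235],0,K,Mi)[0].round(1),onz([256,261.7],-29.2,K,Mi)[0].round(1))
E
```

```text
time: 9.8
tool_pos: [489.1, -106.1, 105.0]
tcp_rot: [0.953, -0.302, -0.014, 0.002]
wrist_force: [-0.8, -0.1, -2.2]
grip_width: 0.227
t 9.8 tcp [ 489.1 -106.1  105. ] beamyaw 54.83 F [-0.8 -0.1 -2.2] grip 0.227 q7 -0.51
shift/40 (current tool axes) [0.78  0.312 0.661] in final axes [0.771 0.301 0.676] turn/90 [0.008 0.015 0.016]
front face y at [ 2.4 -9.7  0. ] [  2.  -12.  -29.2]
```

```bash
python3 -m jog '[0.1,0.4,0.15,0.3,0.004,0.007,0.008, 0.1,0.38,0.15,0.3,0.004,0.007,0.008, 0.1,0,0,0,0,0,0]'
python3 pose.py 506.7 -134.2 78 53.4
python3 - <<'E'
from h import *
im,k=snap('wrist','pics/wrist5.png'); print(r.observe()['tool_pos'],r.observe()['tcp_rot'])
cv2.imwrite('pics/w5c.png',cv2.resize(im[0:280,100:420],None,fx=2.4,fy=2.1,interpolation=cv2.INTER_CUBIC))
E
```

```text
time: 10.1
tool_pos: [507.4, -130.8, 80.0]
tcp_rot: [0.948, -0.318, -0.001, -0.001]
wrist_force: [-0.9, 0.4, -3.0]
grip_width: 0.221
t 10.1 tcp [ 507.4 -130.8   80. ] beamyaw 52.96 F [-0.9  0.4 -3. ] grip 0.221 q7 -0.49
shift/40 (current tool axes) [0.038 0.078 0.05 ] in final axes [0.037 0.079 0.05 ] turn/90 [-0.001  0.002 -0.005]
[ 507.25113916 -129.67789107   80.5592001 ] [ 0.94845344 -0.31691013 -0.00148767 -0.00135239]
```

View pics/w5c.png

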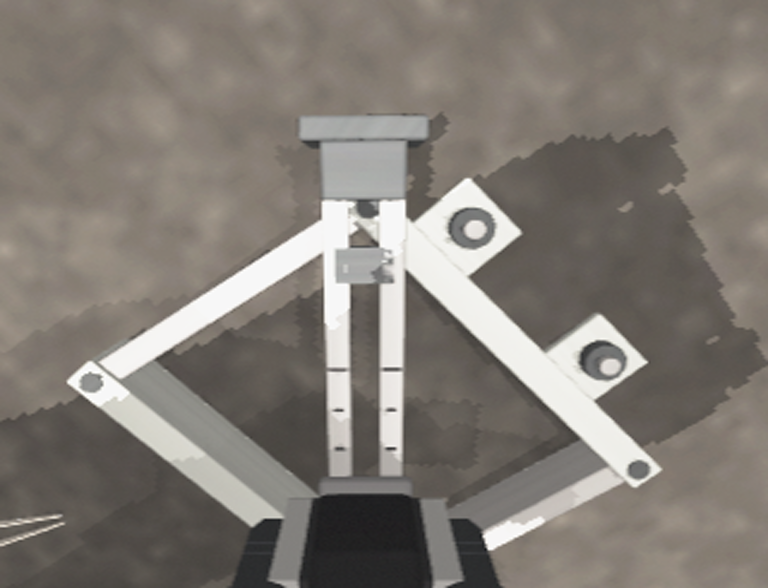

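The hover view shows the FL pivot at crop (367,208), NL pivot (91,382), FR pivot (638,469), NL tip (68,380) and FR tip (660,470). I'll refit the frame from these.

```bash
cat > fit.py <<'E'
from h import *
from scipy.optimize import least_squares
def model(p,i=0):
    x,y,a,k=p; o=90*np.sin(k); dx=90*(1-np.cos(k)); L=np.array([[50-i,60-i],[50-i,-60+i],[-50+dx+i,60+o-i],[-50+dx+i,-60+o+i]])
    return np.array([x,y])+L@np.array([[np.cos(a),np.sin(a)],[-np.sin(a),np.cos(a)]])
def kw(p,q):
    c=r.get_calibration('wrist');K=np.array([[c['fx'],0,c['cx']],[0,c['fy'],c['cy']],[0,0,1.]]);T=np.eye(4);T[:3,:3]=R.from_quat(q).as_matrix();T[:3,3]=p
    return K,np.linalg.inv(T@np.array(c['hand_eye']))
def fit(piv,tips,k,x0=(515.7,-128.5,.102,.127)):
    """piv/tips: {corner idx (fl,fr,nl,nr): px}"""
    P={i:onz(v,34,*k)[0][:2] for i,v in piv.items()};T={i:onz(v,34,*k)[0][:2] for i,v in tips.items()}
    f=least_squares(lambda p:np.concatenate([model(p,5)[i]-v for i,v in P.items()]+[model(p)[i]-v for i,v in T.items()]),x0)
    print('fit',f.x.round(3),'res',f.fun.round(1));m=model(f.x);print(dict(zip(('fl','fr','nl','nr'),m.round(1).tolist())))
    for n,a,b in(('fl-nr',0,3),('fr-nl',1,2)): d=m[a]-m[b];print(n,np.linalg.norm(d).round(1),np.degrees(np.arctan2(d[1],d[0])).round(1))
    return f.x
E
python3 - <<'E'
from fit import *
t=lambda u,v:np.array([u,v])/[2.4,2.1]+[100,0]
k=kw([507.3,-130.2,80.3],[0.94845344,-0.31691013,-0.00148767,-0.00135239])
fit({0:t(367,208),1:t(638,469),2:t(91,382)},{1:t(660,470),2:t(68,380)},k)
print(onz([t(367,208),t(638,469),t(91,382)],34,*k).round(1))
E
```

```text
fit [ 5.14603e+02 -1.30135e+02  1.06000e-01  1.44000e-01] res [ 0.5  0.  -0.4  0.2  0.3 -0.1  0.4 -0.2 -0.8  0.1]
{'fl': [558.0, -65.2], 'fr': [570.7, -184.5], 'nl': [458.1, -62.9], 'nr': [470.8, -182.2]}
fl-nr 145.9 53.3
fr-nl 165.8 -47.2
[[ 553.   -70.7   34. ]
 [ 565.6 -180.3   34. ]
 [ 463.3  -67.2   34. ]]
```

```bash
python3 pose.py 505.3 -135.7 78 53.3; python3 -m jog '[0.1,0.05,0.15,0.04,0,0,-0.005, 0.1,0,0,0,0,0,0]'; python3 pose.py 505.3 -135.7 47 53.3
```

```text
t 10.15 tcp [ 507.3 -129.7   80.6] beamyaw 53.05 F [-0.4  0.2 -1.6] grip 0.226 q7 -0.49
shift/40 (current tool axes) [0.052 0.15  0.064] in final axes [0.051 0.15  0.064] turn/90 [-0.001  0.002 -0.003]
time: 10.35
tool_pos: [504.7, -134.1, 79.2]
tcp_rot: [0.95, -0.313, -0.002, -0.002]
wrist_force: [-0.1, -0.4, -1.6]
grip_width: 0.227
t 10.35 tcp [ 504.7 -134.1   79.2] beamyaw 53.52 F [-0.1 -0.4 -1.6] grip 0.227 q7 -0.47
shift/40 (current tool axes) [0.04  0.025 0.806] in final axes [0.036 0.023 0.806] turn/90 [-0.001  0.003  0.002]
```

```bash
python3 -m jog '[0.1,0.03,0.025,0.2,0,0.003,0, 0.1,0,0,0.2,0,0,0, 0.1,0,0,0.15,0,0,0]'; python3 -m jog '[0.1,0,0,0.15,0,0,0, 0.1,0,0,0.1,0,0,0, 0.1,0,0,0,0,0,0]'; python3 pose.py 505.3 -135.7 47 53.3
```

```text
time: 10.65
tool_pos: [505.8, -134.7, 57.2]
tcp_rot: [0.95, -0.313, 0.002, -0.001]
wrist_force: [0.4, 1.0, -2.6]
grip_width: 0.227
time: 10.95
tool_pos: [504.8, -134.1, 44.8]
tcp_rot: [0.95, -0.313, 0.0, -0.001]
wrist_force: [-0.6, -0.7, -2.0]
grip_width: 0.226
t 10.95 tcp [ 504.8 -134.1   44.8] beamyaw 53.53 F [-0.6 -0.7 -2. ] grip 0.226 q7 -0.47
shift/40 (current tool axes) [ 0.032  0.025 -0.055] in final axes [ 0.032  0.025 -0.055] turn/90 [-0.001  0.     0.003]
```

```bash
python3 -m jog '[0.1,0,0.15,0,0,0,0, 0.1,0,0.15,0,0,0,0]'; python3 -m jog '[0.1,0.01,0.15,0,0,0,0, 0.1,0,0.1,0,0,0,0, 0.1,0,0,0,0,0,0]'; python3 pose.py 490.8 -154.7 45 53.3
python3 - <<'E'
from h import *
im,k=snap('wrist','pics/wrist6.png');s=r.observe(); print(s['tool_pos'],s['tcp_rot'])
cv2.imwrite('pics/w6c.png',cv2.resize(im[0:280,100:420],None,fx=2.4,fy=2.1,interpolation=cv2.INTER_CUBIC))
E
```

```text
time: 11.15
tool_pos: [498.4, -143.1, 44.8]
tcp_rot: [0.95, -0.312, 0.001, -0.002]
wrist_force: [1.3, 1.7, -2.6]
grip_width: 0.221
time: 11.45
tool_pos: [491.7, -152.7, 45.2]
tcp_rot: [0.95, -0.312, 0.001, -0.002]
wrist_force: [0.3, 0.7, -1.7]
grip_width: 0.229
t 11.45 tcp [ 491.7 -152.7   45.2] beamyaw 53.59 F [ 0.3  0.7 -1.7] grip 0.229 q7 -0.43
shift/40 (current tool axes) [0.012 0.053 0.006] in final axes [0.012 0.053 0.006] turn/90 [-0.002 -0.     0.003]
[ 491.86102044 -152.66116178   45.2914546 ] [ 9.49949177e-01 -3.12398788e-01  7.63245584e-04 -1.72519429e-03]
```

View pics/w6c.png

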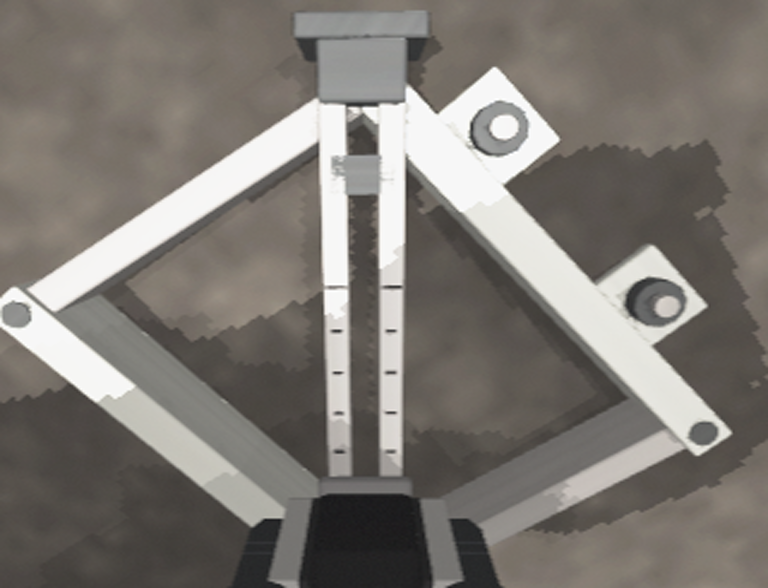

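The blade is now at crop rows 12–39. The NL pivot is at (15,314) and the FR pivot at (704,433). I'll check the hook and pointer against a fit from this picture.

```bash
python3 - <<'E'
from fit import *
t=lambda u,v:np.array([u,v])/[2.4,2.1]+[100,0]
P=np.array([491.8,-152.7,45.2]);q=[.94995,-.3124,.00076,-.0017];k=kw(P,q)
x=fit({1:t(704,433),2:t(15,314)},{1:t(731,433)},k);m=model(x)
c=r.get_calibration('wrist');H=np.linalg.inv(np.array(c['hand_eye']))
bo=onz(t(362,12),3.3,k[0],H)[0];bi=onz(t(362,38),3.3,k[0],H)[0];pin=onz(t(357,175),3.3,k[0],H)[0];print('blade',bo.round(1),bi.round(1),pin.round(1))
Rm=R.from_quat(q).as_matrix()
for yh in (bi[1],bo[1]+5,pin[1]-26):
    h=P+Rm@[.5,yh,9]; p=P+Rm@[.5,34,9]
    print('hook',h.round(1),'err fl',(m[0]-h[:2]).round(1),'ptr',p.round(1),'err nr',(m[3]-p[:2]).round(1),'len',34-yh)
E
```

```text
fit [ 5.14777e+02 -1.30759e+02  1.08000e-01  1.50000e-01] res [-0.3  0.4 -0.   0.   0.3 -0.4]
{'fl': [558.0, -65.7], 'fr': [571.0, -185.0], 'nl': [458.1, -63.0], 'nr': [471.1, -182.3]}
fl-nr 145.4 53.3
fr-nl 166.1 -47.2
blade [  -0.2 -113.9    3.3] [  -0.2 -109.3    3.3] [ -1.1 -83.4   3.3]
hook [557.1 -65.   36.6] err fl [ 0.9 -0.7] ptr [ 472.  -180.3   36.1] err nr [-0.9 -2. ] len 143.30281613118515
hook [556.8 -65.4  36.6] err fl [ 1.2 -0.4] ptr [ 472.  -180.3   36.1] err nr [-0.9 -2. ] len 142.87295816081058
hook [557.1 -64.9  36.6] err fl [ 0.9 -0.8] ptr [ 472.  -180.3   36.1] err nr [-0.9 -2. ] len 143.38145434983613
```

```bash
python3 -m jog '[0.1,0.01,0.055,0,0,0,0, 0.1,0,0,0,0,0,0, 0.1,0,0,0,0,0,0, 0.1,0,0,0,0,0,0, 0.1,0,0,0,0,0,0]'; python3 pose.py 490.8 -154.7 45 53.3;  python3 -m jog '[0.1,0,-0.05,0,0,0,0, 0.1,0,0,-0.2,0,0,0, 0.1,0,0,-0.4,0,0,0, 0.1,0,0,-0.4,0,0,0, 0.1,0,0,-0.3,0,0,0.08, 0.1,0,0,0,0,0,0.09, 0.1,0,0,0,0,0,0.09, 0.1,0,0,0,0,0,0.09, 0.1,0,0,0,0,0,0.09, 0.1,0,0,0,0,0,0.09, 0.1,0,0,0,0,0,0.09, 0.1,0,0,0,0,0,0.09, 0.1,0,0,0,0,0,0.09, 0.1,0,0,0,0,0,0.09, 0.1,0,0,0,0,0,0.09, 0.1,0,0,0,0,0,0.09, 0.1,0,0,0,0,0,0.06, 0.1,0,0,0,0,0,0]'; python3 pose.py 497.2 -104.7 80 -47.2
```

```text
time: 12.0
tool_pos: [491.0, -154.9, 45.5]
tcp_rot: [0.95, -0.312, 0.001, -0.002]
wrist_force: [0.3, 0.9, -2.6]
grip_width: 0.227
t 12.0 tcp [ 491.  -154.9   45.5] beamyaw 53.59 F [ 0.3  0.9 -2.6] grip 0.227 q7 -0.43
shift/40 (current tool axes) [-0.007 -0.002  0.012] in final axes [-0.007 -0.002  0.012] turn/90 [-0.002 -0.     0.003]
time: 13.8
tool_pos: [493.4, -154.4, 109.7]
tcp_rot: [-0.322, 0.947, -0.0, 0.005]
wrist_force: [-0.5, -0.0, -1.7]
grip_width: 0.23
t 13.8 tcp [ 493.4 -154.4  109.7] beamyaw -52.41 F [-0.5 -0.  -1.7] grip 0.23 q7 -2.04
shift/40 (current tool axes) [-0.827  0.929  0.747] in final axes [-0.915  0.847  0.742] turn/90 [-0.002  0.006 -0.058]
```

```bash
python3 -m jog '[0.1,-0.3,0.3,0.2,0,0.003,-0.058, 0.1,-0.3,0.3,0.25,0,0.003,0, 0.1,-0.29,0.27,0.2,0,0,0, 0.1,0,0,0,0,0,0]'; python3 pose.py 497.2 -104.7 80 -47.2
python3 - <<'E'
from h import *
im,k=snap('wrist','pics/wrist7.png');s=r.observe(); print(s['tool_pos'].round(2),s['tcp_rot'].round(5))
cv2.imwrite('pics/w7c.png',cv2.resize(im[0:280,100:420],None,fx=2.4,fy=2.1,interpolation=cv2.INTER_CUBIC))
E
```

```text
time: 14.2
tool_pos: [498.4, -103.5, 84.8]
tcp_rot: [-0.371, 0.929, -0.002, 0.002]
wrist_force: [-0.4, 0.8, -1.7]
grip_width: 0.224
t 14.2 tcp [ 498.4 -103.5   84.8] beamyaw -46.45 F [-0.4  0.8 -1.7] grip 0.224 q7 -2.05
shift/40 (current tool axes) [0.042 0.    0.119] in final axes [ 0.042 -0.001  0.119] turn/90 [-0.004  0.001  0.008]
[ 498.57 -105.02   85.32] [-0.3703   0.9289  -0.00298  0.00234]
```

View pics/w7c.png

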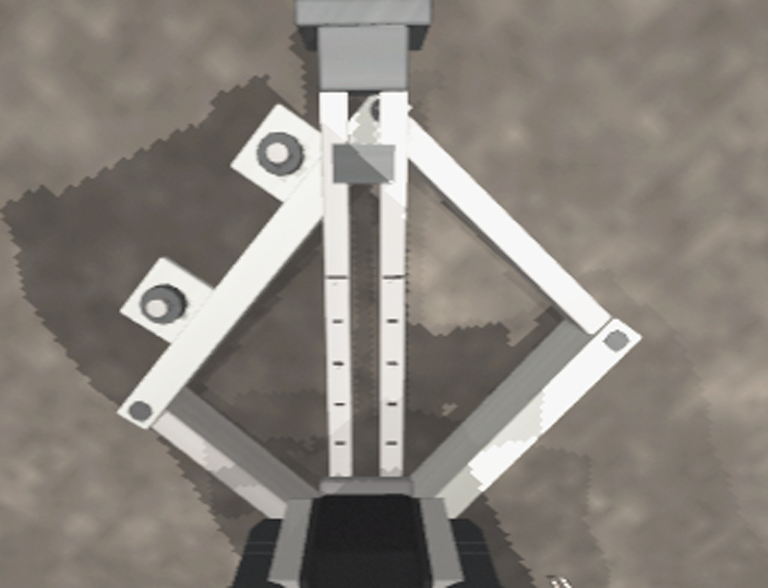

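The FR pivot is at (378,108), the FL pivot at (140,411) and the NR pivot at (616,341), with its tip at (641,338). The blade's inner edge is at row 26.

```bash
python3 - <<'E'
from fit import *
t=lambda u,v:np.array([u,v])/[2.4,2.1]+[100,0]
P=np.array([498.5,-104.3,85.1]);q=[-.3705,.9289,-.0025,.0022];k=kw(P,q)
x=fit({1:t(378,108),0:t(140,411),3:t(616,341)},{3:t(641,338)},k);m=model(x)
c=r.get_calibration('wrist');H=np.linalg.inv(np.array(c['hand_eye']))
print('blade in',onz(t(362,26),3.3,k[0],H)[0].round(1),'pin',onz(t(362,163),3.3,k[0],H)[0].round(1))
d=m[1]-m[2];u=d/np.linalg.norm(d);print('TCP over hook',m[1]+2.5*u-111.3*u-.2*np.array([u[1],-u[0]]),'TCP at end',m[2]+34*u-.2*np.array([u[1],-u[0]]))
E
```

```text
fit [ 5.14644e+02 -1.31045e+02  1.09000e-01  1.47000e-01] res [-1.1  0.   0.   0.   0.7  0.1  0.4 -0.2]
{'fl': [557.8, -65.9], 'fr': [570.9, -185.2], 'nl': [457.9, -63.7], 'nr': [471.0, -182.9]}
fl-nr 145.7 53.4
fr-nl 166.0 -47.1
blade in [  -0.2 -112.2    3.3] pin [ -0.2 -86.5   3.3]
TCP over hook [ 496.97786375 -105.39278573] TCP at end [481.21034381 -88.42534655]
```

```bash
python3 -m jog '[0.1,0.04,0,0.25,-0.003,0,0.007, 0.1,0.0,0,0.2,0,0,0, 0.1,0,0,0,0,0,0]'; python3 pose.py 496.7 -105.1 45 -47.1
```

```text
time: 14.55
tool_pos: [497.8, -108.3, 66.8]
tcp_rot: [-0.364, 0.931, -0.001, 0.002]
wrist_force: [-0.2, -0.3, -1.8]
grip_width: 0.227
t 14.55 tcp [ 497.8 -108.3   66.8] beamyaw -47.25 F [-0.2 -0.3 -1.8] grip 0.227 q7 -2.03
shift/40 (current tool axes) [-0.032  0.08   0.545] in final axes [-0.034  0.078  0.545] turn/90 [-0.003  0.002 -0.002]
```

```bash
python3 -m jog '[0.1,-0.03,0.08,0,0,0,0, 0.1,0,0,0,0,0,0]'; python3 pose.py 496.7 -105.1 45 -47.1
```

```text
time: 14.75
tool_pos: [496.0, -106.1, 66.4]
tcp_rot: [-0.364, 0.932, -0.001, 0.002]
wrist_force: [-0.4, -0.0, -2.7]
grip_width: 0.223
t 14.75 tcp [ 496.  -106.1   66.4] beamyaw -47.36 F [-0.4 -0.  -2.7] grip 0.223 q7 -2.04
shift/40 (current tool axes) [-0.029  0.01   0.536] in final axes [-0.03   0.008  0.536] turn/90 [-0.002  0.001 -0.003]
```

```bash
python3 -m jog '[0.1,-0.03,0.01,0.12,0,0,0, 0.1,0,0,0.12,0,0,0, 0.1,0,0,0.1,0,0,0]'; python3 -m jog '[0.1,0,0.01,0.12,0,0,0, 0.1,0,0,0.08,0,0,0, 0.1,0,0,0,0,0,0]';python3 pose.py 481.2 -88.4 45 -47.1
```

```text
time: 15.05
tool_pos: [497.5, -105.1, 52.8]
tcp_rot: [-0.364, 0.932, -0.002, 0.003]
wrist_force: [-0.2, 0.4, -2.3]
grip_width: 0.221
time: 15.35
tool_pos: [497.1, -104.7, 43.4]
tcp_rot: [-0.364, 0.931, -0.002, 0.002]
wrist_force: [-0.3, 1.3, 0.1]
grip_width: 0.221
t 15.35 tcp [ 497.1 -104.7   43.4] beamyaw -47.34 F [-0.3  1.3  0.1] grip 0.221 q7 -2.02
shift/40 (current tool axes) [ 0.016  0.569 -0.042] in final axes [ 0.014  0.569 -0.039] turn/90 [-0.003  0.002 -0.003]
```

```bash
python3 -m jog '[0.1,0,0,-0.035,0,0,0, 0.1,0.005,0.15,0,0,0,0, 0.1,0,0.15,0,0,0,0]'; python3 -m jog '[0.1,0.01,0.15,0,0,0,0, 0.1,0,0.08,0,0,0,0, 0.1,0,0,0,0,0,0]'; python3 pose.py 481.2 -88.4 45 -47.1
python3 - <<'E'
from h import *
im,k=snap('wrist','pics/wrist8.png');s=r.observe(); print(s['tool_pos'].round(2),s['tcp_rot'].round(5))
cv2.imwrite('pics/w8c.png',cv2.resize(im[0:280,100:420],None,fx=2.4,fy=2.1,interpolation=cv2.INTER_CUBIC))
E
```

```text
time: 15.65
tool_pos: [489.6, -96.7, 45.2]
tcp_rot: [-0.363, 0.932, -0.003, 0.003]
wrist_force: [1.5, -1.4, -3.1]
grip_width: 0.225
time: 15.95
tool_pos: [482.3, -88.9, 45.5]
tcp_rot: [-0.364, 0.932, -0.003, 0.003]
wrist_force: [1.1, -1.8, -2.5]
grip_width: 0.227
t 15.95 tcp [482.3 -88.9  45.5] beamyaw -47.36 F [ 1.1 -1.8 -2.5] grip 0.227 q7 -2.05
shift/40 (current tool axes) [0.011 0.028 0.013] in final axes [0.01  0.028 0.013] turn/90 [-0.005  0.003 -0.003]
[482.32 -89.05  45.49] [-0.36355  0.93156 -0.00278  0.0034 ]
```

View pics/w8c.png

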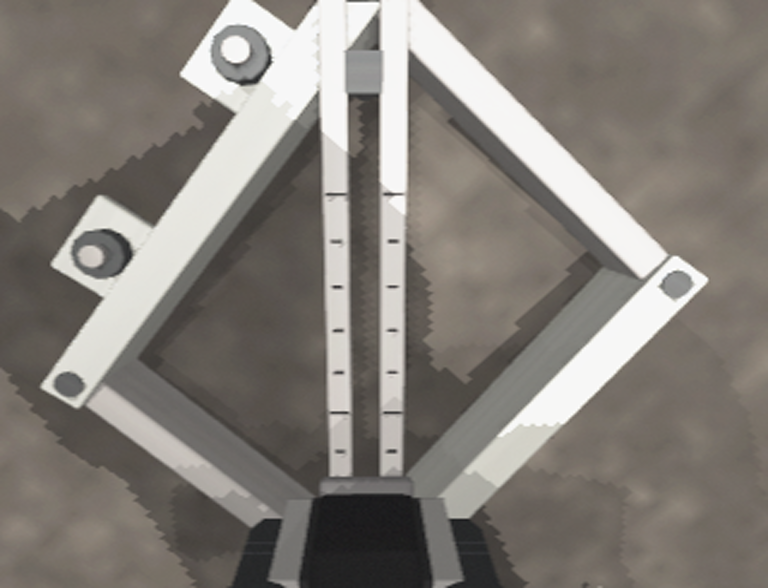

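Hooked: the pin at (364,72) stands inside the FR corner. The FL pivot is at (68,384), the NR pivot at (677,284) and the NR tip at (707,280). I'll do the last mm, rest there, and check.

```bash
python3 -m jog '[0.1,0.01,0.03,0,0,0,0, 0.1,0,0,0,0,0,0, 0.1,0,0,0,0,0,0, 0.1,0,0,0,0,0,0, 0.1,0,0,0,0,0,0]'; python3 - <<'E'
from fit import *
t=lambda u,v:np.array([u,v])/[2.4,2.1]+[100,0]
P=np.array([482.3,-89,45.5]);q=[-.3636,.9316,-.0028,.0034];k=kw(P,q)
x=fit({0:t(68,384),3:t(677,284)},{3:t(707,280)},k);m=model(x)
c=r.get_calibration('wrist');H=np.linalg.inv(np.array(c['hand_eye']))
pin=onz(t(364,72),3.3,k[0],H)[0];print('pin',pin.round(1))
s=r.observe();P=s['tool_pos'];Rm=R.from_quat(s['tcp_rot']).as_matrix();print(P.round(1))
h=P+Rm@[0,pin[1]-26-1,9];p=P+Rm@[0,34,9]
print('hook',h.round(1),(m[1]-h[:2]).round(1),'ptr',p.round(1),(m[2]-p[:2]).round(1))
E
```

```text
time: 16.5
tool_pos: [481.3, -88.3, 45.5]
tcp_rot: [-0.364, 0.932, -0.003, 0.003]
wrist_force: [0.4, -0.9, -1.9]
grip_width: 0.227
fit [ 5.14634e+02 -1.30246e+02  1.06000e-01  1.43000e-01] res [-0.   0.   0.3  0.3 -0.3 -0.3]
{'fl': [558.0, -65.3], 'fr': [570.7, -184.6], 'nl': [458.1, -63.0], 'nr': [470.8, -182.3]}
fl-nr 145.9 53.3
fr-nl 165.7 -47.2
pin [ 1.000e-01 -1.039e+02  3.300e+00]
[481.3 -88.3  45.5]
hook [ 570.1 -184.7   37.5] [0.6 0.1] ptr [458.3 -63.4  36.2] [-0.2  0.4]
```

Both diagonals are measured: about 145.5 and 165 mm, so the lean is about +0.143 rad. Hook and pointer sat within about 1 mm of the corners at the second one. Now I'll carry the rule back to the case.

```bash
python3 -m jog '[0.1,0,-0.04,0,0,0,0, 0.1,0,0,-0.2,0,0,0, 0.1,0,0,-0.4,0,0,0, 0.1,0,0,-0.5,0,0,0, 0.1,0,0,-0.4,0,0,-0.08, 0.1,0,0,-0.1,0,0,-0.09, 0.1,0,0,0,0,0,-0.09, 0.1,0,0,0,0,0,-0.09, 0.1,0,0,0,0,0,-0.09, 0.1,0,0,0,0,0,-0.09, 0.1,0,0,0,0,0,-0.02, 0.1,0,0,0,0,0,0]'; python3 pose.py 446 247 75 2
```

```text
time: 17.7
tool_pos: [478.7, -90.0, 116.6]
tcp_rot: [0.732, -0.682, 0.002, -0.0]
wrist_force: [0.2, 0.2, -0.6]
grip_width: 0.226
t 17.7 tcp [478.7 -90.  116.6] beamyaw 4.04 F [ 0.2  0.2 -0.6] grip 0.226 q7 -1.32
shift/40 (current tool axes) [-8.465  0.225  1.014] in final axes [-8.449  0.523  1.04 ] turn/90 [-0.002 -0.002  0.023]
```

```bash
python3 -m jog '[0.1,-0.3,0,0,0,0,0.023, 0.1,-0.6,0.05,0,0,0,0, 0.1,-0.7,0.05,0,0,0,0, 0.1,-0.75,0.06,0,0,0,0, 0.1,-0.75,0.06,0,0,0,0, 0.1,-0.75,0.06,0,0,0,0, 0.1,-0.75,0.06,0,0,0,0, 0.1,-0.75,0.06,0,0,0,0, 0.1,-0.75,0.06,0,0,0,0, 0.1,-0.75,0.06,0.1,0,0,0, 0.1,-0.7,0,0.2,0,0,0, 0.1,-0.4,0,0.2,0,0,0, 0.1,-0.2,0,0.2,0,0,0, 0.1,0,0,0.1,0,0,0, 0.1,0,0,0,0,0,0]'; python3 pose.py 446 247 65 2
python3 - <<'E'
from h import *
im,k=snap('wrist','pics/wrist9.png');s=r.observe(); print(s['tool_pos'].round(2),s['tcp_rot'].round(5))
d=r.trace('wrist','case');print([(x['p'],x['at'],x['region'].sum()) for x in d])
E
```

```text
time: 19.2
tool_pos: [448.7, 244.3, 86.1]
tcp_rot: [0.709, -0.705, 0.004, 0.0]
wrist_force: [-0.7, -0.1, -2.3]
grip_width: 0.226
t 19.2 tcp [448.7 244.3  86.1] beamyaw 0.27 F [-0.7 -0.1 -2.3] grip 0.226 q7 -2.12
shift/40 (current tool axes) [-0.07   0.069  0.526] in final axes [-0.069  0.064  0.527] turn/90 [-0.003 -0.004 -0.019]
[448.88 244.18  86.36] [ 7.086e-01 -7.056e-01  3.910e-03  2.800e-04]
[(0.97, [170.1, 250.9], np.int64(27083))]
```

View pics/wrist9.png

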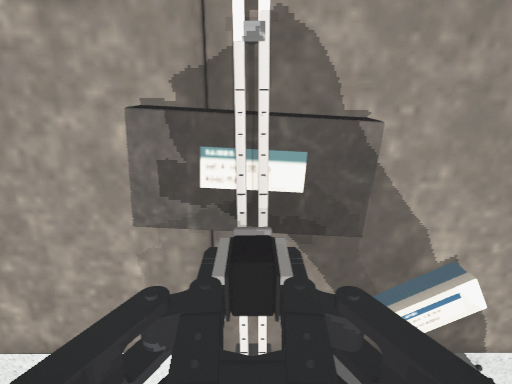

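The lid corners are at (127,108), (382,122), (362,237) and (132,226), and the beam crosses the middle.

```bash
python3 - <<'E'
from fit import *
k=kw([448.8,244.2,86.2],[.7086,-.7056,.0039,.0003])
C=onz([[127,108],[382,122],[362,237],[132,226]],30,*k);print(C.round(1),C.mean(0))
E
python3 -m jog '[0.1,-0.04,0.06,0.3,-0.002,-0.003,-0.019, 0.1,0,0,0.2,0,0,0, 0.1,0,0,0.2,0,0,0, 0.1,0,0,0,0,0,0]'; python3 pose.py 446 246 40 2
```

```text
[[518.4 321.6  30. ]
 [510.5 160.8  30. ]
 [429.2 164.   30. ]
 [437.7 328.   30. ]] [473.96067405 243.63675018  30.        ]
time: 19.7
tool_pos: [448.8, 242.4, 59.2]
tcp_rot: [0.717, -0.697, 0.002, -0.001]
wrist_force: [-0.4, -0.2, -1.9]
grip_width: 0.224
t 19.7 tcp [448.8 242.4  59.2] beamyaw 1.56 F [-0.4 -0.2 -1.9] grip 0.224 q7 -2.09
shift/40 (current tool axes) [-0.092  0.07   0.479] in final axes [-0.092  0.067  0.479] turn/90 [-0.003 -0.001 -0.005]
```

```bash
python3 -m jog '[0.1,0,0,0.2,-0.003,-0.001,0, 0.1,0,0,0.15,0,0,0, 0.1,0,0,0.07,0,0,0, 0.1,0,0,0,0,0,0]'; python3 pose.py 446 246 39 2
```

```text
time: 20.1
tool_pos: [449.5, 242.1, 41.3]
tcp_rot: [0.716, -0.698, -0.0, -0.0]
wrist_force: [-0.1, 0.4, -2.3]
grip_width: 0.228
t 20.1 tcp [449.5 242.1  41.3] beamyaw 1.46 F [-0.1  0.4 -2.3] grip 0.228 q7 -2.08
shift/40 (current tool axes) [-0.1    0.086  0.058] in final axes [-0.101  0.085  0.058] turn/90 [-0.     0.001 -0.006]
```

```bash
python3 -m jog '[0.1,0,0,0.04,0,0,0, 0.1,0,0,0.02,0,0,0, 0.1,0,0,0,0,0,0]'; python3 pose.py
```

```text
time: 20.4
tool_pos: [450.0, 242.4, 39.7]
tcp_rot: [0.716, -0.698, -0.0, -0.001]
wrist_force: [-2.0, -1.0, 2.8]
grip_width: 0.224
t 20.4 tcp [450.  242.4  39.7] beamyaw 1.46 F [-2.  -1.   2.8] grip 0.224 q7 -2.08
```

```bash
python3 -m jog '[0.25,0,0,-0.02,0,0,0, 0.5,0,0,0,0,0,0, 0.5,0,0,0,0,0,0, 0.5,0,0,0,0,0,0, 0.5,0,0,-0.15,0,0,0, 0.5,0,0,-0.4,0,0,0, 0.5,0,0,-0.8,0,0,0, 0.5,0,0,-0.8,0,0,0, 0.5,0,0,0,0,0,0]'; python3 pose.py 469.5 -122 100 96.1
python3 - <<'E'
from h import *
im,k=snap('wrist','pics/wrist10.png')
for l in('rule','case','cursor_grip'): print(l,[(round(x['p'],2),x['at'],onz(x['at'][::-1],30,*k)[0].round(1)) for x in r.trace('wrist',l)])
E
```

```text
time: 21.3
tool_pos: [450.1, 242.5, 130.7]
tcp_rot: [0.716, -0.698, -0.0, -0.001]
wrist_force: [0.7, -0.4, 1.4]
grip_width: 0.504
t 21.3 tcp [450.1 242.5 130.7] beamyaw 1.47 F [ 0.7 -0.4  1.4] grip 0.504 q7 -2.09
shift/40 (current tool axes) [ 9.124 -0.25   0.754] in final axes [-0.485  9.113  0.767] turn/90 [-0.002 -0.    -1.051]
rule [(0.78, [154.6, 249.4], array([480.8, 245. ,  30. ]))]
case [(0.85, [154.8, 245.7], array([480.5, 247.9,  30. ]))]
cursor_grip [(0.91, [200.5, 252.3], array([441.6, 241.6,  30. ]))]
```

```bash
python3 -m jog '[0.5,0.4,0,0,0,0,-0.09, 0.5,0.5,0.1,0,0,0,-0.09, 0.5,0.5,0.2,0,0,0,-0.09, 0.5,0.5,0.3,0,0,0,-0.09, 0.5,0.5,0.4,0,0,0,-0.09, 0.5,0.4,0.5,0,0,0,-0.09, 0.5,0.3,0.6,0,0,0,-0.09, 0.5,0.2,0.6,0,0,0,-0.09, 0.5,0.1,0.7,0,0,0,-0.09, 0.5,0,0.7,0,0,0,-0.09, 0.5,0,0.5,0,0,0,-0.09, 0.5,0,0.3,0,0,0,-0.06, 0.5,0,0,0,0,0,0]'; python3 pose.py 469.5 -122 80 96.1
```

```text
time: 22.8
tool_pos: [404.0, -40.1, 114.0]
tcp_rot: [0.996, 0.088, -0.016, 0.003]
wrist_force: [0.5, 0.4, 1.0]
grip_width: 0.5
t 22.8 tcp [404.  -40.1 114. ] beamyaw 100.07 F [0.5 0.4 1. ] grip 0.5 q7 0.11
shift/40 (current tool axes) [1.282 2.299 0.814] in final axes [1.411 2.209 0.85 ] turn/90 [0.002 0.021 0.044]
```

```bash
python3 -m jog '[0.5,0.5,0.7,0.3,0.001,0.01,0.044, 0.5,0.5,0.8,0.3,0.001,0.01,0, 0.5,0.37,0.65,0.2,0,0,0, 0.4,0,0,0,0,0,0]'; python3 pose.py 469.5 -122 10 96.1
```

```text
time: 23.2
tool_pos: [469.7, -117.5, 77.4]
tcp_rot: [0.999, 0.047, -0.002, -0.0]
wrist_force: [-0.3, -0.4, -0.2]
grip_width: 0.403
t 23.2 tcp [ 469.7 -117.5   77.4] beamyaw 95.43 F [-0.3 -0.4 -0.2] grip 0.403 q7 0.21
shift/40 (current tool axes) [-0.011  0.112  1.685] in final axes [-0.018  0.11   1.686] turn/90 [-0.001  0.002 -0.007]
```

```bash
python3 -m jog '[0.4,-0.01,0.05,0.4,0,0.002,-0.007, 0.4,0,0,0.5,0,0,0, 0.4,0,0,0.4,0,0,0, 0.4,0,0,0.25,0,0,0, 0.4,0,0,0.05,0,0,0, 0.4,0,0,0,0,0,0]'; python3 pose.py 469.5 -119 12 96.1
```

```text
time: 23.8
tool_pos: [467.4, -112.6, 8.6]
tcp_rot: [0.999, 0.048, -0.003, -0.003]
wrist_force: [-0.5, 0.6, 0.6]
grip_width: 0.399
t 23.8 tcp [ 467.4 -112.6    8.6] beamyaw 95.56 F [-0.5  0.6  0.6] grip 0.399 q7 0.2
shift/40 (current tool axes) [ 0.036  0.163 -0.086] in final axes [ 0.035  0.164 -0.085] turn/90 [-0.003  0.004 -0.006]
```

```bash
python3 -m jog '[0.4,0.03,0.0,-0.08,0,0,0, 0.05,0,0,0,0,0,0, 0.05,0,0,0,0,0,0, 0.05,0,0,0,0,0,0, 0.05,0,0,0,0,0,0, 0.05,0,0,0,0,0,0]' 40; python3 pose.py 469.5 -124.8 12 96.1
```

```text
time: 24.4
tool_pos: [468.5, -112.0, 13.7]
tcp_rot: [0.999, 0.049, -0.003, -0.002]
wrist_force: [0.5, -0.4, -5.0]
grip_width: 0.103
t 24.4 tcp [ 468.5 -112.    13.7] beamyaw 95.6 F [ 0.5 -0.4 -5. ] grip 0.103 q7 0.2
shift/40 (current tool axes) [-0.006  0.321  0.04 ] in final axes [-0.009  0.321  0.042] turn/90 [-0.003  0.004 -0.006]
```

```bash
python3 -m jog '[0.05,-0.007,0.08,0,0,0,0, 0.05,-0.007,0.08,0,0,0,0, 0.05,-0.005,0.08,0,0,0,0, 0.05,0,0.05,0,0,0,0, 0.05,0,0,0,0,0,0]'; python3 pose.py 468.9 -124.7 13.7 95.6
```

```text
time: 24.9
tool_pos: [468.5, -118.5, 13.6]
tcp_rot: [0.999, 0.051, -0.004, -0.005]
wrist_force: [-1.2, -0.6, -2.4]
grip_width: 0.105
t 24.9 tcp [ 468.5 -118.5   13.6] beamyaw 95.84 F [-1.2 -0.6 -2.4] grip 0.105 q7 0.23
shift/40 (current tool axes) [-0.006  0.155 -0.005] in final axes [-0.005  0.156 -0.004] turn/90 [-0.007  0.004  0.003]
```

Moved 6.5 mm so far, 6.2 mm to go.

```bash
python3 -m jog '[0.05,-0.007,0.12,0,0,0,0, 0.05,0,0.1,0,0,0,0, 0.05,0,0,0,0,0,0]'; python3 pose.py 468.9 -124.7 13.7 95.6
```

```text
time: 25.2
tool_pos: [469.0, -125.5, 13.5]
tcp_rot: [0.999, 0.052, -0.004, -0.007]
wrist_force: [-0.6, 0.1, -1.4]
grip_width: 0.105
t 25.2 tcp [ 469.  -125.5   13.5] beamyaw 95.92 F [-0.6  0.1 -1.4] grip 0.105 q7 0.24
shift/40 (current tool axes) [-0.001 -0.021 -0.004] in final axes [-0.002 -0.021 -0.005] turn/90 [-0.009  0.005  0.004]
```

```bash
python3 -m jog '[0.3,0,0,0,0,0,0, 0.4,0,0,0,0,0,0, 0.4,0,0,0,0,0,0, 0.4,0,0,-0.3,0,0,0, 0.4,0,0,-0.8,0,0,0, 0.4,0,0,-0.9,0,0,0, 0.6,0.4,-0.2,-0.9,0,0,0, 0.8,0.5,-0.2,-0.9,0,0,0, 1,0.5,-0.2,-0.8,0,0,0, 1,0.3,-0.2,-0.3,0,0,0, 1,0,0,0,0,0,0]'; python3 pose.py
cat > sq.py <<'E'
from fit import *
im,k=snap('wrist','pics/sq.png'); s=r.observe(); k=kw(s['tool_pos'],s['tcp_rot']); print(s['tool_pos'].round(1))
reg=max((d for d in r.trace('wrist','frame')),key=lambda d:d['p']); g=reg['region'].astype(np.uint8); print(reg['p'],reg['at'],g.sum())
def render(p):
    x,y,a,kk=p; o=90*np.sin(kk); dx=90*(1-np.cos(kk)); A=np.array([[np.cos(a),np.sin(a)],[-np.sin(a),np.cos(a)]])
    m=np.zeros((384*4,512*4),np.uint8)
    pf=np.array([[45,55],[45,-55]]);pn=np.array([[-45+dx,55+o],[-45+dx,-55+o]])
    boxes=[(pf[0],pf[1],5,34,5),(pn[0],pn[1],5,34,5),(pf[0],pn[0],4,31,4),(pf[1],pn[1],4,31,4)]
    for a1,b1,w,h,e in boxes:
        d=(b1-a1)/np.linalg.norm(b1-a1);n=np.array([-d[1],d[0]])
        q=np.array([a1-d*e+n*w,b1+d*e+n*w,b1+d*e-n*w,a1-d*e-n*w])@A+[x,y]
        P=np.vstack([np.c_[q,np.full(4,z)] for z in(0,h)])
        cv2.fillConvexPoly(m,cv2.convexHull(np.round(proj(P,*k)*4+1.5).astype(np.int32)),255)
    return cv2.resize(m,(512,384),interpolation=cv2.INTER_AREA)/255.
def run(name,t):
    t=cv2.GaussianBlur(t.astype(np.float32),(0,0),1.2)
    from scipy.optimize import minimize
    best=None
    for k0 in(-.1,-.03,.03,.12):
        f=minimize(lambda p:((cv2.GaussianBlur(render([p[0],p[1],p[2]/50,p[3]/50]).astype(np.float32),(0,0),1.2)-t)**2).sum(),[514.7,-130.5,5.35,k0*50],method='Nelder-Mead',options=dict(initial_simplex=None,maxiter=250))
        if best is None or f.fun<best.fun: best=f
    print(name,'x,y',best.x[:2].round(1),'yaw',(best.x[2]/50).round(3),'rack',(best.x[3]/50).round(3),'cost',round(best.fun,1))
run('trace',g)
E
python3 sq.py
```

```text
time: 26.3
tool_pos: [536.7, -90.8, 224.8]
tcp_rot: [0.999, 0.049, -0.001, -0.005]
wrist_force: [-0.1, -0.5, 0.6]
grip_width: 0.995
t 26.3 tcp [536.7 -90.8 224.8] beamyaw 95.61 F [-0.1 -0.5  0.6] grip 0.995 q7 0.17
[535.7 -91.7 223.9]
0.58 [196.2, 264.0] 4573
trace x,y [ 514.5 -130.8] yaw 0.102 rack -0.031 cost 560.3
```

```bash
python3 - <<'E'
from fit import *
s=r.observe();k=kw(s['tool_pos'],s['tcp_rot']);g=cv2.cvtColor(cv2.imread('pics/sq.png'),cv2.COLOR_BGR2GRAY)
m=model([514.5,-130.8,.105,-.015],5)
for n,p in zip(('fl','fr','nl','nr'),proj(np.c_[m,np.full(4,34)],*k)):
    c,w=np.round(p).astype(int); print(n,p.round(1),'cols',c-8,'rows',w-7); print('\n'.join(' '.join(f'{v:3d}' for v in row) for row in g[w-7:w+8,c-8:c+9]))
E
```

```text
fl [272.4 149.2] cols 264 rows 142
118 141 144 143 143 142 143 143 127  95  76  79  78  79  78  85  92
124 136 145 145 144 145 144 145 146 120  78  78  77  78  78  84  91
124 135 145 146 145 145 146 145 143 128  95  77  78  78  78  84  92
123 136 145 139 139 139 140 140 139 134 105  78  77  78  79  86  92
148 187 213 209 208 209 212 214 214 216 170  78  78  78  78  86  92
179 196 215 209 192 161 166 199 214 216 168  73  78  78  78  85  92
177 196 205 163 120  97  97 121 182 215 169  78  78  77  78  85  90
177 196 197 137  96  97  97  98 132 191 170  79  78  78  78  83  89
176 197 198 137  98  97  98  98 133 192 169  80  79  78  78  85  90
174 196 206 152 100  97  97 101 155 204 172  89  87  88  88  88  87
171 195 216 189 136 104 100 135 193 216 171  90  89  89  89  88  88
103 182 217 212 200 175 156 187 216 214 169  90  90  89  87  86  86
102 183 218 212 213 213 215 215 217 214 168  90  90  87  87  87  86
102 185 217 212 213 213 215 216 217 215 171  98  98  97  96  95  96
102 184 217 213 213 214 215 215 217 226 215 174 175 175 174 174 175
fr [271.3 240.3] cols 263 rows 233
128 140 24
[... 2419 characters left out ...]
 244 244 244 244 244
130 129 241 246 201 136 146 139 215 246 242 226 245 245 245 245 245
130 129 241 243 162 147 146 147 168 212 201 227 244 244 244 244 244
132 131 220 239 204 151 150 150 167 215 218 233 245 244 242 242 244
135 133 221 247 242 167 162 163 234 247 245 157 148 147 148 147 145
135 135 193 246 247 243 235 234 246 247 244 153 129 130 130 130 131
135 136 147 179 199 195 191 187 185 182 158 126 126 127 128 129 129
133 135 138 142 143 141 137 131 127 125 123 123 124 126 126 128 129
134 136 140 143 145 145 139 132 127 123 122 120 120 121 124 126 127
133 137 141 144 145 146 140 135 128 124 122 118 119 120 122 124 126
133 136 141 144 146 144 141 135 130 128 124 122 121 122 125 126 126
```

```bash
python3 - <<'E'
from fit import *
s=r.observe();k=kw(s['tool_pos'],s['tcp_rot'])
px={0:[269.5,149.8],1:[268.8,240.6],2:[187.4,151.1],3:[194.0,241.4]}
x=fit(px,{},k,(514.5,-130.8,.105,-.01))
W={i:onz(v,34,*k)[0][:2] for i,v in px.items()}
n=lambda a,b:np.linalg.norm(W[a]-W[b]).round(1)
print('pivots far',n(0,1),'near',n(2,3),'sides',n(0,2),n(1,3),'diag fl-nr',n(0,3),'fr-nl',n(1,2))
E
```

```text
fit [ 5.11690e+02 -1.31601e+02  1.05000e-01 -8.00000e-03] res [ 0.3  0.2  0.2 -0.2 -0.3  0.2 -0.1 -0.3]
{'fl': [555.1, -66.7], 'fr': [567.7, -186.0], 'nl': [455.7, -77.8], 'nr': [468.3, -197.2]}
fl-nr 156.7 56.4
fr-nl 155.7 -44.0
pivots far 109.6 near 109.5 sides 89.4 89.7 diag fl-nr 142.0 fr-nl 141.0
```

```bash
python3 -m jog '[1,-0.5,-0.9,0,0,0,0, 1,-0.5,-0.9,0,0,0,0, 1,-0.3,-0.9,0,0,0,0, 1,0,-0.9,0,0,0,0, 1,0,-0.9,0,0,0,0, 1,0,-0.9,0,0,0,0, 1,0,-0.9,0,0,0,0, 1,0,-0.9,0,0,0,0, 1,0,0,0,0,0,0]'
python3 - <<'E'
from h import *
im,k=snap('wrist','pics/end.png');s=r.observe();print(s['tool_pos'].round(1),s['wrist_force'].round(1))
for l in('case','rule','cursor_grip','canister','vial'):
    for d in r.trace('wrist',l)[:2]:
        ys,xs=np.nonzero(d['region']);q=cv2.minAreaRect(np.c_[xs,ys].astype(np.float32));P=onz(cv2.boxPoints(q),33,*k)[:,:2]
        print(l,round(d['p'],2),'centre',onz([q[0]],33,*k)[0][:2].round(1),'sides',np.linalg.norm(P[0]-P[1]).round(),np.linalg.norm(P[1]-P[2]).round())
for n in('scene','side'):
    r.get_image(n)
    print(n,[(l,[np.round(d['at']).tolist() for d in r.trace(n,l)[:2]]) for l in('wipes','vial','canister','case')])
E
```

```text
time: 27.3
tool_pos: [440.6, 185.5, 213.1]
tcp_rot: [0.999, 0.04, -0.015, -0.001]
wrist_force: [-0.2, -0.6, 0.3]
grip_width: 0.998
[440.9 182.7 212.8] [-0.2 -1.1 -0.2]
case 0.96 centre [473.9 251.1] sides 165.0 81.0
rule 0.74 centre [474.3 241.7] sides 26.0 226.0
cursor_grip 0.66 centre [443.3 239.4] sides 44.0 24.0
canister 0.95 centre [733.   70.7] sides 32.0 66.0
vial 0.15 centre [474.6 250.9] sides 165.0 81.0
scene [('wipes', [[189.0, 318.0], [216.0, 236.0]]), ('vial', []), ('canister', [[171.0, 249.0], [185.0, 170.0]]), ('case', [[185.0, 172.0]])]
side [('wipes', [[210.0, 308.0]]), ('vial', []), ('canister', [[153.0, 234.0]]), ('case', [[150.0, 235.0]])]
```

```bash
python3 -c "
from bench import r; print(r.finish_job())"
```

```text
the job is handed in; nothing more can be done
None
```

I measured both diagonals, squared the frame and laid the rule back on the case, then handed the job in after about 27 s of the 61 s. No verdict is reported.

**Measuring:** I hooked the foot on the far left corner and then on the far right one. The diagonals read about 145.5 mm (far left to near right) and 165 mm (far right to near left). At the last checks, hook and pointer stood within about 1 to 2 mm of their corners, and the frame had not shifted.

**Squaring:** The readings meant a lean of about +0.143 rad. I gripped the near rail and moved it about 13 mm to the right.

**Last checks:**
- **Frame:** from the pivots seen by the wrist camera, the lean is about -0.008 rad, with diagonals of about 156.7 and 155.7 mm.
- **Rule:** it lies on the lid, with its middle about 9 mm from the case's middle. The case is where it was, to within a few mm. I did not measure its height or tilt directly.
- **Robot:** it is clear of everything.

**Checks that disagreed or came up short:**
- A coarse outline fit gave a lean of -0.031 rad, with a poor match. I trusted the pivot fit, whose residuals were at most 0.3 mm.
- The vial was not found in the last pictures, so I did not confirm its position directly. The arm never worked near it.
- The wipes tub and jar were found about where they started.
- The viewer's 12-picture limit ran out before the end, so I checked the final placement by numbers only.

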